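# Brake the tablet mill and hold its bayonet lid half turned

### The job

Get the tablet mill on the dispensary counter ready: press its spring brake pedal down to the stop and let it come up again, then pick up the bayonet lid with the bar grip, drop its lugs through the slots of the mill's mouth until it sits flush on the rim, and turn it clockwise to half way, its bar pointing at the slim half-way ribs on the rim, never on to the lock click. Finish there while still gripping the lid, because it springs back if let go; leave the other things on the counter alone.

Things in the scene. Friction and masses are not known exactly. Their poses are not given: they have to be found in the camera images.
- mill: Tablet mill, fixed: white round motor base 156 mm across, 95 mm high, on it a round steel chamber 100 mm across, rim top 140 mm above the counter. Origin: centre of underside; z up. Its mouth is a 61 mm hole in an 8 mm thick lip, with a free track 30 mm deep below. The pedal sticks out along the mill's -x, which faces the robot within 0.4 rad.
- mouth (a point): Centre of the mill's mouth, on the axis at the level of the rim top (140 mm above the counter).
- slot (a point): Middle of one of the two slots in the lip, at rim level, on the mill's +x; the other is opposite, on -x. Each is 18 mm wide and reaches out to 41 mm from the centre: the lid's lugs go down through them.
- half_rib (a point): Top of one of the two dark slim ribs (4 mm wide, 4 mm high) on the rim, 46 mm from the mill's axis, 0.75 rad clockwise (seen from above) from the +x slot: half way. The other rib is opposite. The two wide dark blocks (15 mm) on the rim, 1.5 rad clockwise from the slots, mark locked.
- collar (a joint): Turn in rad of the sprung collar under the lip, growing clockwise from above; 0 with no lid turned in. The lid's lugs push it after about 0.14 rad of free turn: it reads about 0.61 with the bar at the slim ribs. Lock balls are felt from about 1.0; locked at 1.37. It turns an ungripped lid most of the way back: 0.04 N m at 0, 0.09 N m half way.
- pedal_pad (a point): Middle of the top of the brake pedal's black ribbed rubber pad (60 by 56 mm), 155 mm from the mill's axis along the mill's -x, 62 mm above the counter when up. At the stop it is about 26 mm lower. Press it straight down; it needs about 5 N to start and 10 N at the stop.
- pedal (a joint): Angle of the brake pedal in rad: 0 up, 0.32 at the stop; a spring brings it back up. Its hinge is level, along the mill's y, 78 mm from the mill's axis and 26 mm above the counter.
- lid: Bayonet lid, 0.2 kg, on the counter. Origin: centre of underside. 54 mm steel spigot, 22 mm high, two lugs at its foot along x and -x (9 mm wide, 10 high, out to 36 mm from the axis); 82 mm disc at 22 to 28 mm height; black bar grip along x, right above the lugs, 64 long, 14 thick, 28 to 58 mm high. A half turn is the same. Seated, it is 118 mm above the counter; turned, it can rise 4 mm.
- cover: Not needed: a plain round dust cover, 82 mm steel disc 12 mm thick with a round black knob, no lugs. Origin: centre of its underside. It may lie on the left or on the right, the bayonet lid on the other side.
- pill_jar: Bystander: white jar 52 mm across, 80 mm high. Origin: centre of its underside.
- carton: Bystander: paper medicine carton 50 by 110 by 35 mm. Origin: centre of its underside.
- water: Bystander: water bottle 64 mm across, 200 mm high. Origin: centre of its underside.
- mortar: Bystander: white ceramic mortar bowl 100 mm across, 60 mm high. Origin: centre of its underside.
- spatula: Bystander: a spatula 180 mm long lying flat. Origin: on its underside near the middle.
Not all that is in view belongs to the job. Leave any red or yellow look-alike of the lid alone.

How it is judged (in metres and radians):
On the way, in this order (a step that is already met when the one before it is completed fails the run):
1. the brake pedal is pressed down to its stop (value of joint pedal above 0.27 rad), for 0.1 s.
2. the pedal has come up again (value of joint pedal below 0.08 rad), for 0.1 s.
3. the lid sits flush in the mill's mouth, lugs through the slots, not yet turned (horizontal distance between lid and mouth below 0.006 m and z of lid in the frame of mill below 0.1215 m and angle between lid's own z axis and vertical below 0.1 rad and value of joint collar below 0.25 rad), for 0.1 s.
At the end, for the whole second after the job is handed in: The lid sits in the mill's mouth within 6 mm of its axis, flush on the rim to 3.5 mm and level to 0.1 rad, turned half way (collar at 0.61 within 0.2 rad), still, and gripped by the fingers with over 1 N; the pedal is up (below 0.08 rad) (value of joint collar between 0.41 and 0.81 rad and horizontal distance between lid and mouth below 0.006 m and z of lid in the frame of mill between 0.114 and 0.1215 m and angle between lid's own z axis and vertical below 0.1 rad and angular speed of lid below 0.2 rad/s and value of joint pedal below 0.08 rad and contact force between the fingers and lid above 1 N); the arm keeps its last pose, push and grip.
It fails at once if the lid is turned on to the lock click (collar past 1.25 rad) (value of joint collar above 1.25 rad).
It fails at once if a bystander is moved by more than 30 mm (distance of any of cover, pill_jar, carton, water, mortar, spatula from where it was at the start of the episode above 0.03 m).
It fails at once if a standing bystander is tipped over (angle between any of pill_jar, water, mortar's own z axis and vertical above 0.6 rad).
It also fails if it takes over 54 s, if anything falls off the work surface, if the arm or the gripper's body presses on something with over 40 N, if the wrist force passes 120 N, or if a joint passes its speed limit or range.

### The arm

A 6-joint arm with a two-finger parallel gripper is mounted at the origin on the work surface. World frame = base frame: x ahead of the robot, y to its left, z up, the work surface at z = 0. Lengths are in mm, angles in rad, forces in N, time in s.
With the tool pointing down it reaches from about 275 to 750 mm from the base axis. Payload 10.2 kg.
Tool frame: the origin (TCP) lies between the finger pads; the fingertips stand ctrl.tips_ahead ahead of it and the grasp point (between the pads) lies 8 mm behind it (ctrl.tips_ahead is the distance from the TCP to the fingertips, in mm); z points along the fingers, y is the direction in which the jaws open and shut (so a half turn about z gives the same grasp; the last joint's range is limited). The gripper opens to 85 mm and grips with 20 to 120 N. Pads are 22 mm wide; open, the fingers measure 114 mm over their backs; the gripper's body (76 mm by 85 mm) begins 54 mm behind the grasp point. The pads swing forward as they close: fully open they stand 13 mm farther back than shut.
Start: joints at [-1.538, 0.313, 1.498, -0, 1.331, -0.223], TCP at [132.822, -507.927, 219.694] pointing down, gripper open.
Joint ranges: [-2.94, 2.94], [-0.97, 2.17], [0.19, 2.56], [-1.23, 4.37], [0.02, 3.11], [-2.88, 2.88]. Speed limits (rad/s): [2.39, 2.39, 3.01, 3.14, 3.14, 3.14].

### API

Orientations are given as a unit quaternion [w, x, y, z].
In Python, from rig import ctrl gives the robot as it stands. The module is installed in compiled form; this text tells all that it offers.
- The arm moves only by the tool move_arm, never from a script. Its argument "motion" is a list of rows, each an object with "offset": the shift along the tool's x, y, z in m, a list of three; "angular": the turn, a rotation vector about the tool's x, y, z in degrees, a list of three; "jaw": the finger opening in m, from 0 to 0.0854. In form: [{"offset": [tx, ty, tz], "angular": [ax, ay, az], "jaw": jaw}, ...]. A call has 1 to 5 rows; each row is the pose to reach, as a shift and turn from the pose commanded when the call began, along the tool's axes at that moment; what a row does not reach only later rows make up. A row lasts 1/8 s, in which the tool goes at most 62.5 mm and 10.7 degrees, less where a joint would pass 70% of its speed; a pose out of reach is approached as far as the arm can. A call with a gripper value outside its range is refused whole. The fingers move at their own pace and stop on an object; "squeeze" is the grip in N (left out, the last holds). Time passes only in rows, so rows that repeat a pose let the fingers close. It gives the time, the measured TCP pose, the force and the opening at its end, in the units of the state.
- ctrl.sense(): the state, without advancing time (a new reading comes with each control period).
- ctrl.capture(name): name is "scene" or "top"; returns a dict with "img" (420x560x3 uint8, red, green, blue), "intrinsics" (3x3 intrinsics, pixels), "rvec" (rotation vector, rad) and "tvec" (3), from world to camera coordinates, as OpenCV has them. Camera axes: x right, y down, z forward; pixel columns grow to the right and rows downward; lengths in mm; the calibration is good to about 2 mm. A picture is of the moment at which its call begins. There is no depth.
- ctrl.finish_job(): hands the job in, once; it reports no verdict.
The state is a dict: "time_s": time; "joints": joint angles; "dq": joint speeds; "tau": joint torques, N m; "eef_pos": TCP position; "ee_rot": TCP orientation; "force": force on the tool from outside, world axes, zero at the start; "wrist_torque": the same for the moment, N m; "grip_width": opening from 0.0 (shut) to 1.0 (fully open).
Only numpy, scipy, OpenCV 4.12 (cv2) and the standard library are available. Lean on these libraries where they do the work, as an engineer would, in place of code of your own. Each camera call takes 0.05 s, during which the arm holds its last target. There are 200 camera calls.

## Working session

There is one attempt and no reset: what is moved stays moved. The work goes in short steps, Python scripts to look and compute and a tool call to move; the robot and the scene stay as the last step left them, time stands still between calls to the robot, and variables do not carry over. Pictures are saved under pics/ and viewed, about 8 in all and at most 12, crops included, and the job is handed in when it is done.

Besides the shell and the picture viewer there is one more tool, called after "Call:" by a JSON object that holds its "method" and its "body". move_arm: Moves the arm, as the interface text tells. Its arguments: {"type":"object","properties":{"motion":{"type":"array","items":{"type":"object","properties":{"offset":{"type":"array","items":{"type":"number"}},"angular":{"type":"array","items":{"type":"number"}},"jaw":{"type":"number"}}}},"squeeze":{"type":"number"}},"required":["motion"]}

```bash
mkdir -p pics; cat > h.py <<'E'
import numpy as np, cv2, pickle
from scipy.spatial.transform import Rotation as R
from rig import ctrl
def cap(n,save=None):
    c=ctrl.capture(n)
    if save: cv2.imwrite('pics/'+save,c['img'][:,:,::-1])
    return c
def ray(c,uv,z):
    K=np.array(c['intrinsics']);M=R.from_rotvec(np.ravel(c['rvec'])).as_matrix();t=np.ravel(c['tvec'])
    o=-M.T@t; d=M.T@np.linalg.inv(K)@np.array([uv[0],uv[1],1.])
    return o+d*(z-o[2])/d[2]
def proj(c,p):
    K=np.array(c['intrinsics']);M=R.from_rotvec(np.ravel(c['rvec'])).as_matrix();t=np.ravel(c['tvec'])
    q=K@(M@np.array(p,float)+t); return q[:2]/q[2]
def st():
    s=ctrl.sense(); r=R.from_quat(np.roll(s['ee_rot'],-1)).as_matrix()
    print(round(s['time_s'],2),'tcp',np.round(s['eef_pos'],1),'F',np.round(s['force'],1),'T',np.round(s['wrist_torque'],2),'g',round(s['grip_width'],3)); print(np.round(r,3).tolist(), np.round(s['joints'],3)); return s,r
E
python3 - <<'E'
from h import *
a=cap('scene');b=cap('top')
pickle.dump((a,b),open('c0.pkl','wb'))
cv2.imwrite('pics/scene0.png',a['img'][:,:,::-1]);cv2.imwrite('pics/top0.png',b['img'][:,:,::-1])
st();print(ctrl.tips_ahead)
for c in (a,b):
    M=R.from_rotvec(np.ravel(c['rvec'])).as_matrix();print(-M.T@np.ravel(c['tvec']),M[2])
E
```

```text
0.1 tcp [ 132.8 -507.7  219.2] F [ 0.1 -0.9 -0. ] T [ 0.01 -0.01 -0.01] g 1.003
[[0.967, 0.253, -0.0], [0.253, -0.967, 0.001], [0.0, -0.001, -1.0]] [-1.538  0.313  1.498  0.     1.331 -0.223]
11.0
[1055.96929127 -582.19100947  763.93316733] [-0.4733406   0.59856935 -0.64626883]
[ 471.88739735   47.5413552  1216.51529872] [ 0.09993383  0.00661093 -0.99497212]
```

View pics/scene0.png

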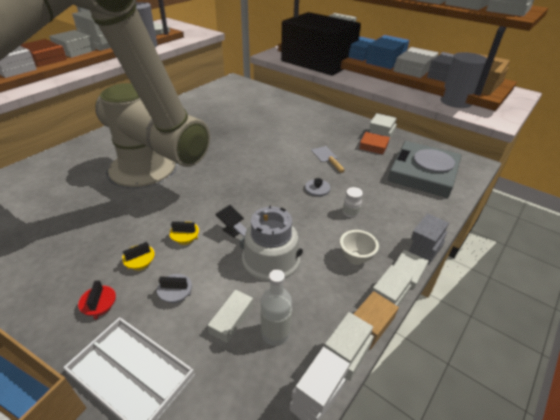

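View pics/top0.png

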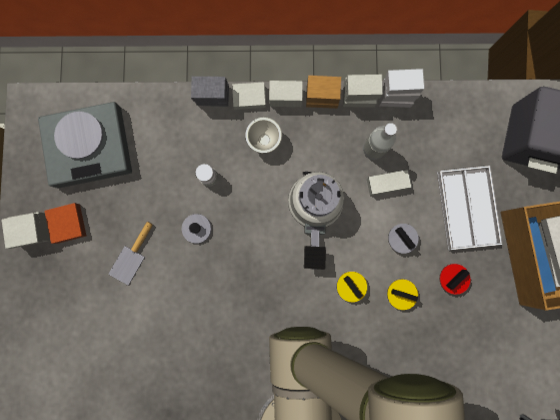

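The top view (up = +x, left = +y) shows the mill at (319,195), with its pedal pad at (315,257). These could be taken for the lid:
- grey disc with a bar at (404,239)
- yellow discs at (352,287) and (403,295)
- red disc at (455,279)
- grey disc with a round knob at (196,229), which is the cover

I choose (404,239), grey with a bar; in the scene view it is at (173,289).

```bash
python3 - <<'E'
from h import *
a,b=pickle.load(open('c0.pkl','rb'))
def comps(c,box,z,thr=50,mina=8):
    x0,y0,x1,y1=box; im=c['img'][y0:y1,x0:x1].max(axis=2)
    m=(im<thr).astype(np.uint8); n,l,s,ce=cv2.connectedComponentsWithStats(m)
    for i in range(1,n):
        if s[i,4]>=mina:
            ys,xs=np.nonzero(l==i); P=np.array([ray(c,(u+x0,v+y0),z)[:2] for u,v in zip(xs,ys)])
            r=cv2.minAreaRect(P.astype(np.float32)); w,V=np.linalg.eigh(np.cov(P.T)); v=V[:,1]
            print(ce[i]+[x0,y0],s[i,4],'ctr',P.mean(0).round(1),'rect',np.round(r[0],1),np.round(r[1],1),'ang',round(np.degrees(np.arctan2(v[1],v[0])),1))
print('lid top');comps(b,(385,220,422,258),58)
print('lid scene');comps(a,(155,270,192,302),58)
print('pad top');comps(b,(300,240,330,275),62)
print('pad scene');comps(a,(212,200,250,232),62)
print('rim top');comps(b,(290,168,350,222),144,70,4)
print('rim scene');comps(a,(245,200,300,240),144,60,4)
for n,c,bx in (('t',b,(285,165,425,275)),):
    x0,y0,x1,y1=bx; cv2.imwrite('pics/crop1.png',cv2.resize(c['img'][y0:y1,x0:x1,::-1],None,fx=5.4,fy=5.4,interpolation=cv2.INTER_CUBIC))
x0,y0,x1,y1=205,190,325,280
cv2.imwrite('pics/crop2.png',cv2.resize(a['img'][y0:y1,x0:x1,::-1],None,fx=6,fy=6,interpolation=cv2.INTER_CUBIC))
E
```

```text
lid top
[405.00636943 238.07643312] 157 ctr [ 514.7 -277.2] rect [ 514.9 -277.2] [63.8 17.2] ang -143.6
lid scene
[172.70044053 282.86343612] 227 ctr [ 526.  -288.4] rect [ 525.  -287.7] [61.5 26.2] ang -146.8
pad top
[314.8377193  257.46491228] 456 ctr [464.6 -37.1] rect [464.4 -37. ] [55.8 58.1] ang -169.0
pad scene
[229.05135952 218.41389728] 331 ctr [473.5 -47.3] rect [477.7 -46.7] [ 59.5 101.6] ang 140.6
rim top
[305.5625 172.6875] 16 ctr [675.8 -10.5] rect [675.  -12.8] [17.5  5.1] ang 100.8
[320.78571429 179.71428571] 14 ctr [657.9 -48.3] rect [657.1 -47.6] [12.5  5. ] ang 81.5
[333.  181.5] 4 ctr [653.2 -78.6] rect [653.2 -78.6] [1.8 5.3] ang 121.7
[313.         191.31034483] 29 ctr [628.8 -28.5] rect [629.1 -28.1] [21.   8.2] ang 46.4
[338.5 193.5] 20 ctr [622.9 -91.8] rect [622.9 -91.8] [ 7.5 12.6] ang 178.4
[301.  194.5] 18 ctr [620.9   1.4] rect [620.9   1.4] [ 5.  12.6] ang 179.4
[320.6 198.2] 5 ctr [611.4 -47.2] rect [611.9 -46.9] [2.5 5. ] ang 160.9
[344.61904762 201.76190476] 21 ctr [ 602.2 -106.6] rect [ 600.9 -106.9] [ 7.  25.3] ang 159.8
[347.44444444 206.33333333] 9 ctr [ 590.7 -113.4] rect [ 591.5 -113.5] [7.5 5. ] ang 84.1
[311.27586207 211.75862069] 29 ctr [577.7 -23.6] rect [577.9 -25.7] [50.4 11.1] ang 60.9
[343.07792208 218.06493506] 77 ctr [ 561.6 -102. ] rect [565.5 -99.3] [34.7 22.3] ang 90.5
rim scene
[258.375 229.75 ] 8 ctr [622.7 -95. ] rect [622.5 -94.8] [7.9 5.5] ang 178.0
```

View pics/crop1.png

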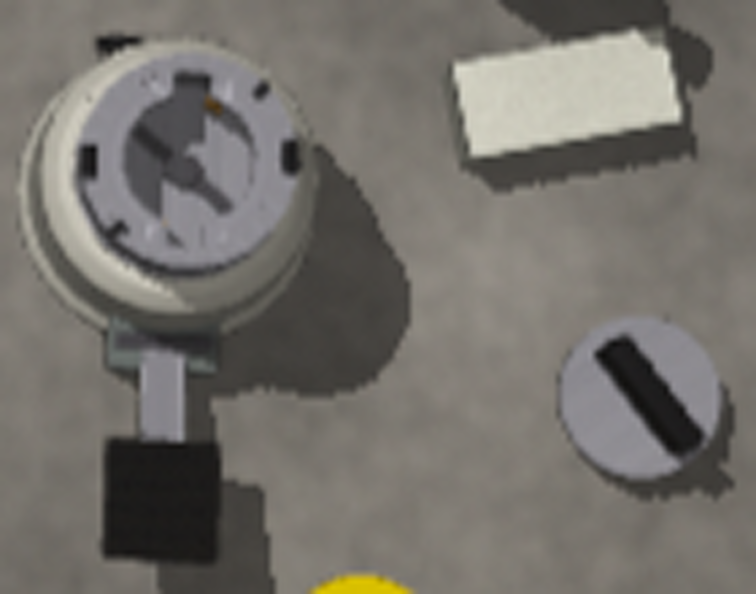

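View pics/crop2.png

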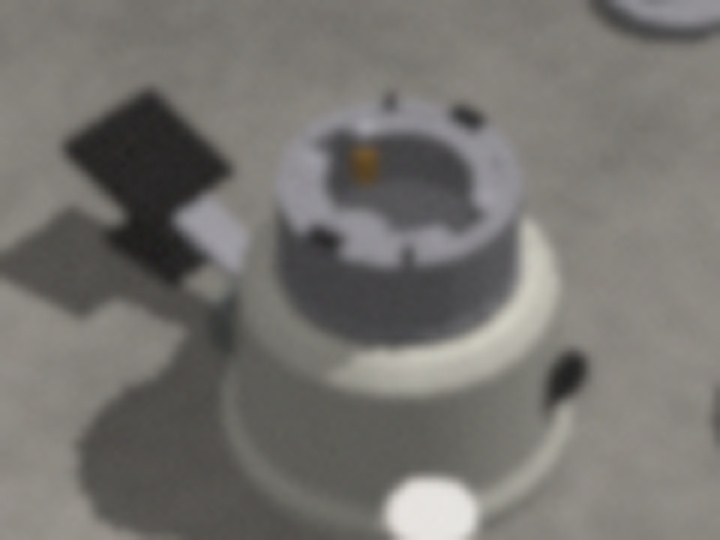

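The crops confirm it. The lid is the plain grey disc at (404,239), with a straight black bar and no red or yellow. The lock blocks are at about (301,194) and (339,194), the half-way ribs at (307,207) and (333.5,181.5), and the slot at (320.5,180). The mill centre comes to about (622,-45) with yaw about -3°. I'll shut the gripper and head for the pedal, refining the numbers in the same turn.

Call:
{"method": "move_arm", "body": {"motion": [{"offset": [0.046,-0.039,0],"angular": [0,0,0],"jaw": 0},{"offset": [0.092,-0.077,0],"angular": [0,0,0],"jaw": 0},{"offset": [0.138,-0.116,0],"angular": [0,0,0],"jaw": 0},{"offset": [0.183,-0.155,0],"angular": [0,0,0],"jaw": 0},{"offset": [0.229,-0.193,0],"angular": [0,0,0],"jaw": 0}]}}

```text
time_s: 0.72
eef_pos: [306.2, -261.5, 219.6]
ee_rot: [-0.0, 0.992, 0.127, 0.0]
force: [-0.5, -0.4, -0.7]
grip_width: -0.002
```

```bash
python3 - <<'E'
from h import *
a,b=pickle.load(open('c0.pkl','rb'))
st()
def tri(ua,ub):
    A=[];B=[]
    for c,u in((a,ua),(b,ub)):
        p=ray(c,u,0);q=ray(c,u,100);d=(q-p)/np.linalg.norm(q-p);P=np.eye(3)-np.outer(d,d);A.append(P);B.append(P@p)
    return np.linalg.solve(sum(A),sum(B)).round(1)
o1=np.array([285,165]);o2=np.array([205,190])
T=lambda x,y:o1+np.array([x,y])/5.4
S=lambda x,y:o2+np.array([x,y])/6
for n,t,s in (('blkR',(290,158),(323,238)),('blkL',(88,160),(467,116)),('ribR',(262,90),(408,256)),('ribL',(118,230),(391,100))):
    print(n,'top',ray(b,T(*t),144)[:2].round(1),'scene',ray(a,S(*s),144)[:2].round(1),'tri',tri(S(*s),T(*t)))
# lid disc ellipse
def ell(c,box,z):
    x0,y0,x1,y1=box;hsv=cv2.cvtColor(c['img'][y0:y1,x0:x1],cv2.COLOR_RGB2LAB).astype(int)
    im=c['img'][y0:y1,x0:x1].astype(int)
    blue=(im[...,2]-im[...,0]>8)&(im.max(2)>90)
    m=cv2.morphologyEx(blue.astype(np.uint8),cv2.MORPH_OPEN,np.ones((2,2)))
    k=max(cv2.findContours(m,0,1)[0],key=cv2.contourArea);k=cv2.convexHull(k).reshape(-1,2)+[x0,y0]
    P=np.array([ray(c,p,z)[:2] for p in k]);print('disc',np.round(cv2.minEnclosingCircle(P.astype(np.float32))[0],1),cv2.minEnclosingCircle(P.astype(np.float32))[1],cv2.fitEllipse(P.astype(np.float32)))
ell(b,(380,215,425,265),28);ell(a,(150,265,195,307),28)
E
```

```text
0.72 tcp [ 306.2 -261.5  219.6] F [-0.5 -0.4 -0.7] T [0.01 0.03 0.02] g -0.002
[[0.968, 0.252, 0.0], [0.252, -0.968, 0.0], [0.0, -0.0, -1.0]] [-1.     0.038  1.829  0.     1.275  0.316]
blkR top [621.  -92.3] scene [623.4 -94.1] tri [621.5 -92.4 141.6]
blkL top [620.6   0.7] scene [621.6   0. ] tri [620.9   0.8 143.1]
ribR top [652.8 -79.9] scene [655.5 -80.7] tri [653.7 -79.7 142. ]
ribL top [588.1 -12.8] scene [590.6 -12.2] tri [589.1 -12.1 143. ]Traceback (most recent call last):
  File "<stdin>", line 22, in <module>
  File "<stdin>", line 20, in ell
ValueError: max() iterable argument is empty
```

Call:
{"method": "move_arm", "body": {"motion": [{"offset": [0.042,-0.0355,0],"angular": [0,0,0],"jaw": 0},{"offset": [0.084,-0.071,0.01],"angular": [0,0,0],"jaw": 0},{"offset": [0.126,-0.1065,0.03],"angular": [0,0,0],"jaw": 0},{"offset": [0.168,-0.142,0.05],"angular": [0,0,0],"jaw": 0},{"offset": [0.21,-0.1775,0.07],"angular": [0,0,0],"jaw": 0}]}}

```text
time_s: 1.35
eef_pos: [464.6, -36.7, 149.0]
ee_rot: [0.0, 0.992, 0.128, 0.0]
force: [0.8, -1.1, 0.5]
grip_width: -0.002
```

```bash
python3 - <<'E'
from h import *
a,b=pickle.load(open('c0.pkl','rb'))
for c,(x0,y0,x1,y1),z in((b,(380,215,425,265),28),(a,(150,265,195,307),28)):
    im=c['img'][y0:y1,x0:x1].astype(int)
    d=im[...,2]-im[...,0]; print(d.min(),d.max(),np.median(d))
    m=cv2.morphologyEx((d>(np.median(d)+d.max())/2).astype(np.uint8),cv2.MORPH_OPEN,np.ones((2,2)))
    k=max(cv2.findContours(m,0,1)[0],key=cv2.contourArea);k=cv2.convexHull(k).reshape(-1,2)+[x0,y0]
    P=np.array([ray(c,p,z)[:2] for p in k],np.float32);q=cv2.minEnclosingCircle(P);print(np.round(q[0],1),round(q[1],1),cv2.fitEllipse(P))
st()
E
```

```text
-15 6 -11.0
[ 512.4 -282.9] 41.5 ((512.640380859375, -283.18560791015625), (80.75138092041016, 82.40123748779297), 160.71942138671875)
-18 5 -6.0
[ 522.3 -282.6] 41.5 ((522.0192260742188, -283.0999450683594), (79.44165802001953, 82.16556549072266), 71.09231567382812)
1.35 tcp [464.6 -36.7 149. ] F [ 0.8 -1.1  0.5] T [-0.02 -0.02 -0.02] g -0.002
[[0.967, 0.253, 0.0], [0.253, -0.967, -0.0], [0.0, 0.0, -1.0]] [-0.331  0.257  1.77  -0.     1.115  0.984]
```

Call:
{"method": "move_arm", "body": {"motion": [{"offset": [0,0,0.04],"angular": [0,0,0],"jaw": 0},{"offset": [0,0,0.07],"angular": [0,0,0],"jaw": 0},{"offset": [0,0,0.08],"angular": [0,0,0],"jaw": 0},{"offset": [0,0,0.088],"angular": [0,0,0],"jaw": 0},{"offset": [0,0,0.096],"angular": [0,0,0],"jaw": 0}]}}

```text
time_s: 1.98
eef_pos: [464.3, -38.7, 54.1]
ee_rot: [0.0, 0.992, 0.127, 0.001]
force: [0.1, 0.5, 0.8]
grip_width: 0.003
```

```bash
python3 - <<'E'
from h import *
a,b=pickle.load(open('c0.pkl','rb'))
st()
for c,(x0,y0,x1,y1),n in((b,(383,217,425,259),'L1.png'),(a,(150,265,195,307),'L2.png')):
    cv2.imwrite('pics/'+n,cv2.resize(c['img'][y0:y1,x0:x1,::-1],None,fx=9,fy=9,interpolation=cv2.INTER_CUBIC))
A=cv2.imread('pics/L1.png');B=cv2.imread('pics/L2.png');h=max(A.shape[0],B.shape[0])
cv2.imwrite('pics/L.png',np.hstack([cv2.copyMakeBorder(i,0,h-i.shape[0],0,0,0) for i in(A,B)]));print(A.shape,B.shape)
E
```

```text
1.98 tcp [464.3 -38.7  54.1] F [0.1 0.5 0.8] T [0.02 0.04 0.01] g 0.003
[[0.968, 0.253, 0.002], [0.253, -0.968, -0.001], [0.001, 0.001, -1.0]] [-0.335  0.399  1.867 -0.     0.873  0.98 ]
(378, 378, 3) (378, 405, 3)
```

View pics/L.png

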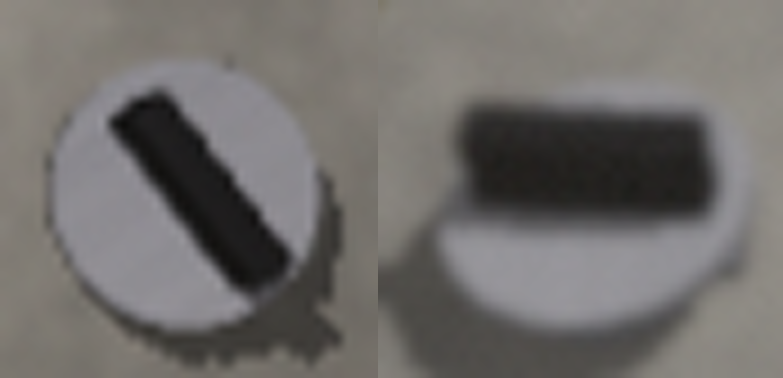

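```bash
python3 - <<'E'
from h import *
a=cap('scene')
st()
i=a['img'][150:290,150:330,::-1]; cv2.imwrite('pics/p1.png',cv2.resize(i,None,fx=4,fy=4,interpolation=cv2.INTER_CUBIC))
E
```

```text
2.02 tcp [463.9 -38.6  53.2] F [ 0.4 -1.   0.7] T [-0.08 -0.27 -0.04] g 0.002
[[0.968, 0.253, 0.001], [0.253, -0.968, -0.0], [0.0, 0.0, -1.0]] [-0.336  0.401  1.868  0.     0.872  0.98 ]
```

View pics/p1.png

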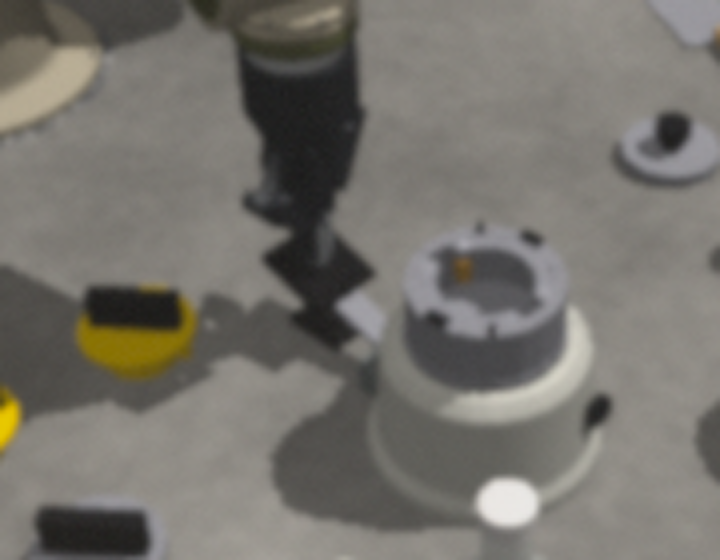

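The fingertips are over the pad, tip at about (230,214), but the force reads almost nothing. I'll check the heights by projection while pressing on in small steps.

Call:
{"method": "move_arm", "body": {"motion": [{"offset": [0,0,0.002],"angular": [0,0,0],"jaw": 0},{"offset": [0,0,0.004],"angular": [0,0,0],"jaw": 0}]}}

```text
time_s: 2.28
eef_pos: [464.0, -38.5, 50.1]
ee_rot: [0.0, 0.992, 0.128, 0.0]
force: [-1.3, 0.5, 4.3]
grip_width: -0.003
```

```bash
python3 - <<'E'
from h import *
a0,b0=pickle.load(open('c0.pkl','rb'))
a=cap('scene');st()
for z in(62,49,42,36):print(z,proj(a,(464,-38,z)).round(1))
for n,c in(('0',a0),('now',a)):
    x0,y0,x1,y1=210,195,252,240
    m=(c['img'][y0:y1,x0:x1].max(2)<50);v,u=np.nonzero(m)
    print(n,'left',u.min()+x0,v[u==u.min()].mean()+y0,'right',u.max()+x0,'bot',v.max()+y0, m.sum())
    s=c['img'][y0:y1,x0:x1].max(2); print(s[:, 229-x0].tolist())
cv2.imwrite('pics/p2.png',cv2.resize(np.hstack([c['img'][195:245,205:260,::-1] for c in(a0,a)]),None,fx=7,fy=7,interpolation=cv2.INTER_CUBIC))
E
```

```text
2.33 tcp [463.8 -38.5  49.8] F [-1.1 -0.7  4.6] T [-0.04  0.22 -0.01] g 0.001
[[0.967, 0.253, 0.0], [0.253, -0.967, -0.0], [0.0, 0.0, -1.0]] [-0.335  0.406  1.871 -0.     0.864  0.98 ]
62 [228.9 215.1]
49 [229.2 218.6]
42 [229.4 220.5]
36 [229.5 222. ]
0 left 217 214.5 right 241 bot 236 365
[117, 118, 119, 123, 123, 123, 124, 123, 119, 103, 75, 53, 42, 39, 41, 42, 41, 42, 40, 42, 40, 45, 41, 41, 41, 41, 40, 41, 41, 36, 39, 38, 34, 33, 35, 35, 35, 33, 39, 49, 60, 73, 79, 82, 83]
now left 216 203.5 right 241 bot 236 500
[33, 35, 35, 36, 34, 35, 34, 34, 35, 40, 38, 47, 54, 61, 62, 62, 59, 58, 59, 57, 56, 56, 47, 40, 39, 39, 42, 41, 40, 40, 41, 39, 35, 35, 32, 33, 32, 32, 35, 50, 64, 75, 80, 84, 84]
```

View pics/p2.png

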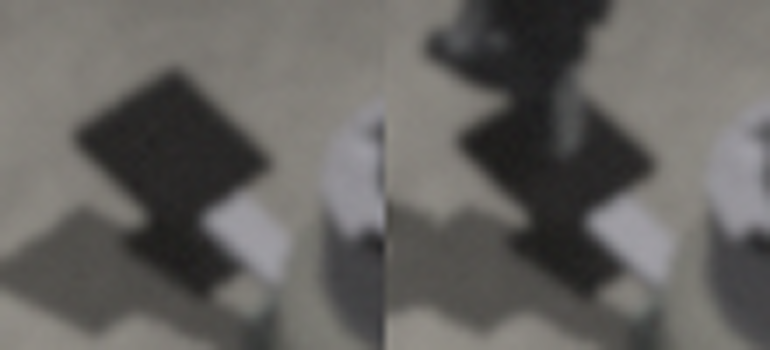

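The picture settles it. The pad centre is still at about (229.5,216), nearly up, and the force has just begun to rise (4.3 N). So with the jaws shut the tips meet the 62 mm pad at TCP z ≈ 51, not the stated 73. I'll use force and pictures for heights and press about 26 mm more.

Call:
{"method": "move_arm", "body": {"motion": [{"offset": [0,0,0.006],"angular": [0,0,0],"jaw": 0},{"offset": [0,0,0.012],"angular": [0,0,0],"jaw": 0},{"offset": [0,0,0.018],"angular": [0,0,0],"jaw": 0}]}}

```text
time_s: 2.7
eef_pos: [463.3, -38.3, 31.8]
ee_rot: [-0.0, 0.992, 0.128, -0.001]
force: [-3.6, 0.3, 8.3]
grip_width: 0.002
```

```bash
python3 - <<'E'
from h import *
a=cap('scene','q3.png');st()
E
```

```text
2.75 tcp [463.2 -38.3  31.1] F [-2.5 -0.1  6.7] T [-0.07  0.45  0.02] g 0.001
[[0.967, 0.253, -0.002], [0.253, -0.967, 0.0], [-0.001, -0.001, -1.0]] [-0.335  0.44   1.884 -0.     0.819  0.98 ]
```

Call:
{"method": "move_arm", "body": {"motion": [{"offset": [0,0,0.003],"angular": [0,0,0],"jaw": 0},{"offset": [0,0,0.006],"angular": [0,0,0],"jaw": 0},{"offset": [0,0,0.008],"angular": [0,0,0],"jaw": 0},{"offset": [0,0,0.008],"angular": [0,0,0],"jaw": 0}]}}

```text
time_s: 3.25
eef_pos: [462.7, -38.2, 23.9]
ee_rot: [-0.0, 0.992, 0.128, -0.001]
force: [-8.2, 0.4, 10.4]
grip_width: -0.003
```

Call:
{"method": "move_arm", "body": {"motion": [{"offset": [0,0,0.002],"angular": [0,0,0],"jaw": 0},{"offset": [0,0,0.0035],"angular": [0,0,0],"jaw": 0},{"offset": [0,0,0.0035],"angular": [0,0,0],"jaw": 0}]}}

```text
time_s: 3.62
eef_pos: [462.9, -38.3, 22.9]
ee_rot: [-0.0, 0.992, 0.128, -0.001]
force: [-20.2, 1.7, 47.1]
grip_width: -0.003
```

```bash
python3 - <<'E'
from h import *
a0,b0=pickle.load(open('c0.pkl','rb'))
a=cap('scene');st()
cv2.imwrite('pics/p4.png',cv2.resize(np.hstack([c['img'][190:250,200:260,::-1] for c in(a0,a)]),None,fx=6,fy=6,interpolation=cv2.INTER_CUBIC))
E
```

```text
3.67 tcp [462.9 -38.3  22.8] F [-20.9   2.6  46.9] T [ 0.38  3.43 -0.02] g 0.001
[[0.967, 0.254, -0.002], [0.254, -0.967, -0.0], [-0.002, -0.0, -1.0]] [-3.350e-01  4.560e-01  1.889e+00 -1.000e-03  7.990e-01  9.800e-01]
```

View pics/p4.png

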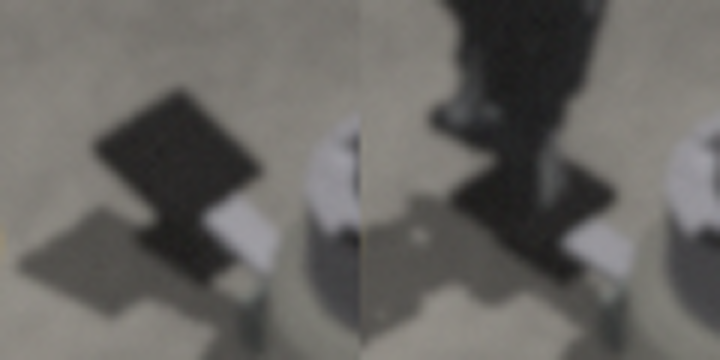

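Force jumped to 47 N at TCP z 22.9, and the picture shows the pad at (222-235,222), clearly lower: it is at its stop. Next I lift off so the pedal comes up.

Call:
{"method": "move_arm", "body": {"motion": [{"offset": [0,0,-0.02],"angular": [0,0,0],"jaw": 0},{"offset": [0,0,-0.05],"angular": [0,0,0],"jaw": 0},{"offset": [0,0,-0.1],"angular": [0,0,0],"jaw": 0},{"offset": [0,0,-0.14],"angular": [0,0,0],"jaw": 0},{"offset": [0,0,-0.14],"angular": [0,0,0],"jaw": 0.0854}]}}

```text
time_s: 4.3
eef_pos: [465.1, -38.8, 162.7]
ee_rot: [0.001, 0.992, 0.128, 0.003]
force: [0.8, 0.1, -1.1]
grip_width: 0.201
```

```bash
python3 - <<'E'
from h import *
a0,b0=pickle.load(open('c0.pkl','rb'))
a=cap('scene');s,r=st()
for c in(a0,a):
    m=(c['img'][205:237,214:245].max(2)<50);v,u=np.nonzero(m);print(m.sum(),u.mean(),v.mean(),u.min(),u.max(),v.max())
d=np.array([514,-282,150])-s['eef_pos'];print('tool delta',r.T@d)
E
```

```text
4.35 tcp [464.1 -38.4 160.7] F [-0.3  0.6 -0.9] T [-0.05 -0.02 -0.03] g 0.287
[[0.967, 0.253, 0.002], [0.253, -0.967, -0.001], [0.002, 0.001, -1.0]] [-0.335  0.241  1.757  0.     1.142  0.98 ]
365 15.317808219178081 14.8 3 27 31
352 15.25 14.690340909090908 3 27 31
tool delta [-13.35252412 248.25245384  10.9227028 ]
```

The pedal is back up: its pad mask matches the start (15.3, 14.7). Now to the lid at about (514,-282), bar at 37°.

Call:
{"method": "move_arm", "body": {"motion": [{"offset": [-0.003,0.05,0],"angular": [0,0,-6],"jaw": 0.0854},{"offset": [-0.006,0.1,0],"angular": [0,0,-12],"jaw": 0.0854},{"offset": [-0.009,0.15,0],"angular": [0,0,-18],"jaw": 0.0854},{"offset": [-0.012,0.2,0.005],"angular": [0,0,-22.3],"jaw": 0.0854},{"offset": [-0.0135,0.248,0.03],"angular": [0,0,-22.3],"jaw": 0.0854}]}}

```text
time_s: 4.97
eef_pos: [513.7, -283.6, 129.2]
ee_rot: [0.0, 0.948, 0.317, 0.0]
force: [0.6, 1.2, -0.0]
grip_width: 0.995
```

```bash
python3 - <<'E'
from h import *
a=cap('scene');b=cap('top');s,r=st()
print('yaw',np.degrees(np.arctan2(r[1,0],r[0,0])))
for z in(0,-11,8,22):p=np.array(s['eef_pos'])+[0,0,z];print(z,proj(a,p).round(1),proj(b,p).round(1))
cv2.imwrite('pics/p5.png',np.hstack([cv2.resize(a['img'][210:310,120:220,::-1],None,fx=4,fy=4,interpolation=2),cv2.resize(b['img'][190:290,355:455,::-1],None,fx=4,fy=4,interpolation=2)]))
E
```

```text
5.08 tcp [ 512.  -284.5  125.1] F [ 0.7  0.5 -0.7] T [0.02 0.   0.02] g 1.0
[[0.801, 0.598, -0.005], [0.598, -0.801, 0.004], [-0.002, -0.006, -1.0]] [-7.070e-01  5.330e-01  1.428e+00 -1.000e-03  1.187e+00  2.230e-01]
yaw 36.7415986950904
0 [165.1 259.4] [415.5 238.1]
-11 [166.  262.7] [414.1 238.3]
8 [164.5 256.9] [416.4 238. ]
22 [163.4 252.6] [418.2 237.8]
```

View pics/p5.png

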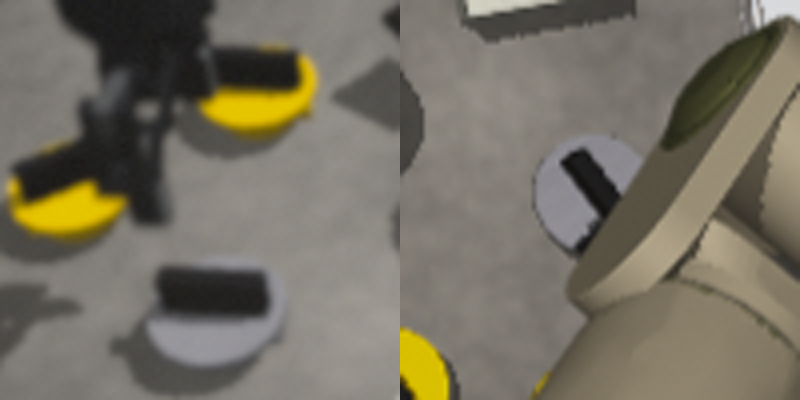

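```bash
python3 - <<'E'
from h import *
a,b=pickle.load(open('c0.pkl','rb'))
t=np.array([513,-284,127.]);y=np.array([.598,-.801,0]);x=np.array([.801,.598,0])
for z in(-11,0,13,24):
  for k in(-57,-43,0,43,57): print(z,k,proj(a,t+k*y+[0,0,z]).round(1),end=' ')
  print()
for z in(100,115,130,150): print(z,'A',ray(a,(147,257.5),z).round(0),'B',ray(a,(157.5,265.5),z).round(0))
E
```

```text
-11 -57 [172.4 244. ] -11 -43 [171.  248.3] -11 0 [166.3 262.2] -11 43 [161.2 277.3] -11 57 [159.5 282.5] 
0 -57 [171.7 240.7] 0 -43 [170.2 245. ] 0 0 [165.4 258.9] 0 43 [160.3 274. ] 0 57 [158.5 279.1] 
13 -57 [170.7 236.7] 13 -43 [169.2 241. ] 13 0 [164.4 254.9] 13 43 [159.2 270. ] 13 57 [157.4 275.1] 
24 -57 [170.  233.3] 24 -43 [168.4 237.6] 24 0 [163.5 251.5] 24 43 [158.2 266.5] 24 57 [156.4 271.7] 
100 A [ 454. -296.  100.] B [ 492. -296.  100.]
115 A [ 467. -302.  115.] B [ 505. -302.  115.]
130 A [ 481. -309.  130.] B [ 517. -309.  130.]
150 A [ 499. -317.  150.] B [ 534. -317.  150.]
```

The near fingertip at (157.5,265.5) fits tips about 24 mm behind the TCP with the jaws open. That agrees with the pedal contact (11 mm behind when shut), and xy is right. So I lower to TCP z ≈ 22, watching the force.

Call:
{"method": "move_arm", "body": {"motion": [{"offset": [0,0,0],"angular": [0,0,0],"jaw": 0.0854},{"offset": [0,0,0.03],"angular": [0,0,0],"jaw": 0.0854},{"offset": [0,0,0.06],"angular": [0,0,0],"jaw": 0.0854},{"offset": [0,0,0.075],"angular": [0,0,0],"jaw": 0.0854},{"offset": [0,0,0.075],"angular": [0,0,0],"jaw": 0.0854}]}}

```text
time_s: 5.7
eef_pos: [513.4, -281.0, 55.0]
ee_rot: [-0.0, 0.948, 0.317, -0.0]
force: [-0.3, -0.5, -0.1]
grip_width: 0.998
```

```bash
python3 - <<'E'
from h import *
s,r=st()
d=np.array([514,-282,22])-s['eef_pos'];print('tool delta',r.T@d,np.degrees(np.arctan2(r[1,0],r[0,0])))
E
```

```text
5.7 tcp [ 513.4 -281.    55. ] F [-0.3 -0.5 -0.1] T [ 0.03 -0.02 -0.01] g 0.998
[[0.799, 0.602, -0.001], [0.602, -0.799, 0.001], [-0.0, -0.001, -1.0]] [-0.701  0.615  1.497  0.     1.031  0.224]
tool delta [-0.13132201  1.23639084 33.01483722] 36.99558140011361
```

Call:
{"method": "move_arm", "body": {"motion": [{"offset": [0,0.001,0.015],"angular": [0,0,0],"jaw": 0.0854},{"offset": [0,0.001,0.025],"angular": [0,0,0],"jaw": 0.0854},{"offset": [0,0.001,0.033],"angular": [0,0,0],"jaw": 0.0854},{"offset": [0,0.001,0.033],"angular": [0,0,0],"jaw": 0.0854}]}}

```text
time_s: 6.2
eef_pos: [513.8, -282.4, 21.6]
ee_rot: [-0.0, 0.948, 0.317, -0.0]
force: [-0.2, -0.4, 0.1]
grip_width: 0.997
```

No contact. Closing.

Call:
{"method": "move_arm", "body": {"motion": [{"offset": [0,0,0],"angular": [0,0,0],"jaw": 0.03},{"offset": [0,0,0],"angular": [0,0,0],"jaw": 0.0},{"offset": [0,0,0],"angular": [0,0,0],"jaw": 0.0},{"offset": [0,0,0],"angular": [0,0,0],"jaw": 0.0},{"offset": [0,0,0],"angular": [0,0,0],"jaw": 0.0}], "squeeze": 40}}

```text
time_s: 6.82
eef_pos: [514.2, -282.7, 22.4]
ee_rot: [0.0, 0.948, 0.317, 0.0]
force: [0.0, 0.3, 1.6]
grip_width: 0.159
```

Call:
{"method": "move_arm", "body": {"motion": [{"offset": [0,0,0],"angular": [0,0,0],"jaw": 0.0},{"offset": [0,0,0],"angular": [0,0,0],"jaw": 0.0}]}}

```text
time_s: 7.08
eef_pos: [514.3, -282.7, 22.4]
ee_rot: [0.0, 0.948, 0.317, 0.0]
force: [1.4, -0.5, 3.6]
grip_width: 0.153
```

```bash
python3 - <<'E'
from h import *
a=cap('scene','q6.png');b=cap('top','q6t.png');s,r=st()
E
```

```text
7.17 tcp [ 514.3 -282.7   22.4] F [ 0.3 -1.1  4. ] T [-0.05 -0.04 -0.04] g 0.156
[[0.799, 0.601, 0.0], [0.601, -0.799, -0.0], [0.0, 0.001, -1.0]] [-0.702  0.663  1.512  0.     0.966  0.224]
```

Gripped: the opening reads 13 mm against a 14 mm bar. Lift.

Call:
{"method": "move_arm", "body": {"motion": [{"offset": [0,0,-0.02],"angular": [0,0,0],"jaw": 0.0},{"offset": [0,0,-0.06],"angular": [0,0,0],"jaw": 0.0},{"offset": [0,0,-0.11],"angular": [0,0,0],"jaw": 0.0},{"offset": [0,0,-0.16],"angular": [0,0,0],"jaw": 0.0},{"offset": [0,0,-0.18],"angular": [0,0,0],"jaw": 0.0}]}}

```text
time_s: 7.8
eef_pos: [514.4, -282.8, 204.7]
ee_rot: [0.001, 0.948, 0.317, 0.001]
force: [0.3, -0.0, -2.7]
grip_width: 0.154
```

```bash
python3 - <<'E'
from h import *
s,r=st()
d=np.array([621,-46,195])-s['eef_pos'];print('tool delta',r.T@d,np.degrees(np.arctan2(r[1,0],r[0,0])))
E
```

```text
7.8 tcp [ 514.4 -282.8  204.7] F [ 0.3 -0.  -2.7] T [-0.02 -0.01 -0.01] g 0.154
[[0.799, 0.601, 0.002], [0.601, -0.799, -0.002], [0.001, 0.003, -1.0]] [-0.702  0.459  1.327  0.     1.352  0.224]
tool delta [ 227.51003531 -125.1314082     9.4687908 ] 36.96178471441672
```

Call:
{"method": "move_arm", "body": {"motion": [{"offset": [0.04,-0.022,0],"angular": [0,0,8],"jaw": 0.0},{"offset": [0.085,-0.047,0],"angular": [0,0,16],"jaw": 0.0},{"offset": [0.13,-0.0715,0],"angular": [0,0,24],"jaw": 0.0},{"offset": [0.178,-0.098,0],"angular": [0,0,32],"jaw": 0.0},{"offset": [0.21,-0.1155,0],"angular": [0,0,40.4],"jaw": 0.0}]}}

```text
time_s: 8.43
eef_pos: [612.6, -61.5, 201.3]
ee_rot: [-0.0, 0.999, -0.032, -0.001]
force: [-0.1, -0.6, -2.3]
grip_width: 0.158
```

```bash
python3 - <<'E'
from h import *
s,r=st()
d=np.array([621,-46,195])-s['eef_pos'];print('tool delta',r.T@d,np.degrees(np.arctan2(r[1,0],r[0,0])))
E
```

```text
8.43 tcp [612.6 -61.5 201.3] F [-0.1 -0.6 -2.3] T [ 0.04 -0.01 -0.01] g 0.158
[[0.998, -0.063, -0.002], [-0.063, -0.998, 0.001], [-0.002, -0.001, -1.0]] [-0.29   0.53   1.227  0.     1.387  1.344]
tool delta [  7.38947141 -16.02226478   6.26173272] -3.6285135422019597
```

Call:
{"method": "move_arm", "body": {"motion": [{"offset": [0.007,-0.016,0.007],"angular": [0,0,0],"jaw": 0.0},{"offset": [0.007,-0.016,0.007],"angular": [0,0,0],"jaw": 0.0},{"offset": [0.007,-0.016,0.007],"angular": [0,0,0],"jaw": 0.0}]}}

```text
time_s: 8.8
eef_pos: [620.0, -49.8, 194.9]
ee_rot: [0.0, 1.0, -0.03, -0.0]
force: [0.5, -0.1, -2.4]
grip_width: 0.156
```

```bash
python3 - <<'E'
from h import *
a=cap('scene');b=cap('top');s,r=st();pickle.dump((a,b),open('c7.pkl','wb'))
print(np.degrees(np.arctan2(r[1,0],r[0,0])))
p=np.array(s['eef_pos'])
print('pred disc ctr scene',proj(a,p+[0,0,5.6]),'edges',[proj(a,p+[41*np.cos(t),41*np.sin(t),5.6]).round(1).tolist() for t in(0,1.57,3.14,4.71)])
print('lug ends z0',[proj(a,p+[k*36*r[0,0],k*36*r[1,0],-20]).round(1).tolist() for k in(-1,1)])
cv2.imwrite('pics/p7.png',np.hstack([cv2.resize(a['img'][170:280,220:330,::-1],None,fx=5,fy=5,interpolation=2),cv2.resize(b['img'][155:265,300:350,::-1],None,fx=5,fy=5,interpolation=2)]))
E
```

```text
8.9 tcp [620.1 -49.8 195.3] F [ 0.4 -0.3 -2.1] T [ 0.03 -0.01  0.01] g 0.152
[[0.998, -0.061, 0.0], [-0.061, -0.998, -0.0], [0.0, 0.0, -1.0]] [-0.268  0.547  1.215 -0.     1.379  1.364]
-3.49194851804248
pred disc ctr scene [269.78083847 201.18424503] edges [[283.7, 208.5], [280.7, 192.8], [256.5, 194.2], [258.3, 210.0]]
lug ends z0 [[258.9, 202.9], [281.1, 216.4]]
```

View pics/p7.png

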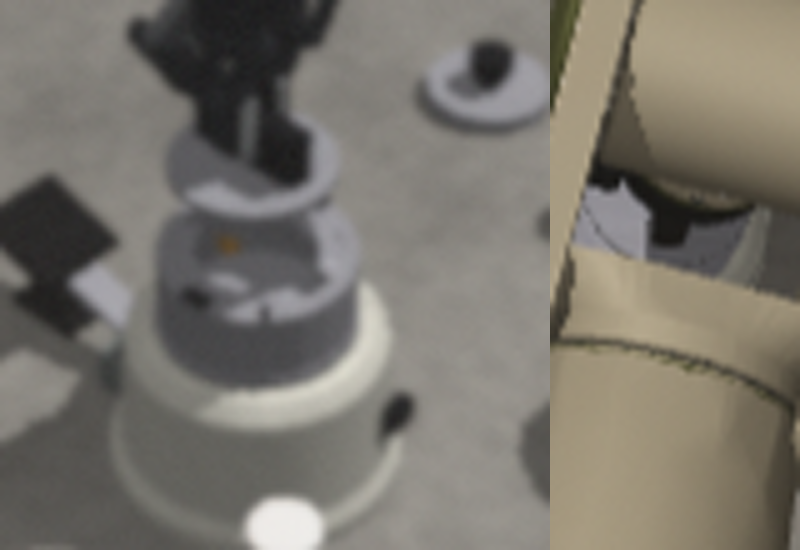

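The picture shows the lid hanging level above the mouth: disc edges at x = 253.2 and 288, front edge y ≈ 211, against a predicted centre of (269.8,201.2). It sits about 4 mm short in y. I'll measure the silhouettes of the disc and chamber for a relative correction.

```bash
python3 - <<'E'
from h import *
a0,_=pickle.load(open('c0.pkl','rb'));a,_=pickle.load(open('c7.pkl','rb'))
def ext(c,rows,x0,x1):
    out=[]
    for v in rows:
        d=(c['img'][v-0,x0:x1].astype(float)); d=d[:,2]-d[:,0]
        m=np.nonzero(d>-4)[0]; out.append((v,x0+m.min(),x0+m.max()))
    return out
print('disc',ext(a,range(196,208),245,300)); print('chamber',ext(a0,range(208,226),243,310))
th=np.linspace(0,6.28,200)
def pred(c,ctr,r,z):
    P=np.array([proj(c,(ctr[0]+r*np.cos(t),ctr[1]+r*np.sin(t),z)) for t in th]);return P[:,0].min(),P[:,0].max(),P[:,1].min(),P[:,1].max()
print('disc pred top',np.round(pred(a,(620.1,-49.8),41,200.9),1),'bot',np.round(pred(a,(620.1,-49.8),41,194.9),1))
print('chamber pred top',np.round(pred(a,(621,-46),50,140),1),'at120',np.round(pred(a,(621,-46),50,120),1))
print('mm/px right', [ (proj(a,(621+dx,-46+dy,195))-proj(a,(621,-46,195))).round(2).tolist() for dx,dy in((10,0),(0,10))])
E
```

```text
disc [(196, np.int64(255), np.int64(285)), (197, np.int64(255), np.int64(286)), (198, np.int64(254), np.int64(286)), (199, np.int64(254), np.int64(287)), (200, np.int64(253), np.int64(287)), (201, np.int64(253), np.int64(287)), (202, np.int64(253), np.int64(287)), (203, np.int64(253), np.int64(287)), (204, np.int64(253), np.int64(287)), (205, np.int64(254), np.int64(287)), (206, np.int64(254), np.int64(287)), (207, np.int64(255), np.int64(286))]
chamber [(208, np.int64(261), np.int64(281)), (209, np.int64(258), np.int64(283)), (210, np.int64(256), np.int64(285)), (211, np.int64(255), np.int64(287)), (212, np.int64(254), np.int64(287)), (213, np.int64(254), np.int64(288)), (214, np.int64(252), np.int64(289)), (215, np.int64(252), np.int64(290)), (216, np.int64(252), np.int64(290)), (217, np.int64(251), np.int64(291)), (218, np.int64(251), np.int64(291)), (219, np.int64(251), np.int64(291)), (220, np.int64(251), np.int64(291)), (221, np.int64(251), np.int64(291)), (222, np.int64(251), np.int64(292)), (223, np.int64(251), np.int64(291)), (224, np.int64(251), np.int64(291)), (225, np.int64(251), np.int64(291))]
disc pred top [252.2 287.4 190.4 212.8] bot [252.2 287.3 192.4 214.8]
chamber pred top [250.4 291.5 206.7 234.3] at120 [250.7 291.2 212.7 240.3]
mm/px right [[3.32, 1.74], [2.68, -2.08]]
```

The silhouettes agree with prediction to 0.2 px, for both disc and chamber. I centre and lower.

Call:
{"method": "move_arm", "body": {"motion": [{"offset": [0.001,-0.004,0],"angular": [0,0,0],"jaw": 0.0},{"offset": [0.001,-0.004,0.01],"angular": [0,0,0],"jaw": 0.0},{"offset": [0.001,-0.004,0.02],"angular": [0,0,0],"jaw": 0.0},{"offset": [0.001,-0.004,0.027],"angular": [0,0,0],"jaw": 0.0},{"offset": [0.001,-0.004,0.027],"angular": [0,0,0],"jaw": 0.0}]}}

```text
time_s: 9.52
eef_pos: [621.4, -44.5, 167.4]
ee_rot: [-0.0, 1.0, -0.03, -0.001]
force: [-0.3, 0.1, -2.3]
grip_width: 0.152
```

Call:
{"method": "move_arm", "body": {"motion": [{"offset": [0,0.001,0.003],"angular": [0,0,0],"jaw": 0.0},{"offset": [0,0.001,0.007],"angular": [0,0,0],"jaw": 0.0},{"offset": [0,0.001,0.011],"angular": [0,0,0],"jaw": 0.0},{"offset": [0,0.001,0.014],"angular": [0,0,0],"jaw": 0.0}]}}

```text
time_s: 10.02
eef_pos: [621.5, -45.5, 153.9]
ee_rot: [-0.0, 1.0, -0.03, -0.0]
force: [0.1, 0.1, -2.5]
grip_width: 0.149
```

Lugs are 8 mm below rim level with no contact force. Continuing.

Call:
{"method": "move_arm", "body": {"motion": [{"offset": [0,0,0.004],"angular": [0,0,0],"jaw": 0.0},{"offset": [0,0,0.008],"angular": [0,0,0],"jaw": 0.0},{"offset": [0,0,0.012],"angular": [0,0,0],"jaw": 0.0},{"offset": [0,0,0.0135],"angular": [0,0,0],"jaw": 0.0},{"offset": [0,0,0.0135],"angular": [0,0,0],"jaw": 0.0}]}}

```text
time_s: 10.65
eef_pos: [621.6, -45.5, 141.0]
ee_rot: [0.0, 1.0, -0.03, 0.0]
force: [-2.0, 0.4, 0.8]
grip_width: 0.158
```

```bash
python3 -c "
from h import *
st()"
```

```text
10.65 tcp [621.6 -45.5 141. ] F [-2.   0.4  0.8] T [0.06 0.3  0.08] g 0.158
[[0.998, -0.06, 0.0], [-0.06, -0.998, -0.0], [0.0, 0.0, -1.0]] [-0.261  0.593  1.285 -0.     1.263  1.37 ]
```

Call:
{"method": "move_arm", "body": {"motion": [{"offset": [0,0,0.001],"angular": [0,0,0],"jaw": 0.0},{"offset": [0,0,0.001],"angular": [0,0,0],"jaw": 0.0},{"offset": [0,0,0.001],"angular": [0,0,0],"jaw": 0.0}]}}

```text
time_s: 11.02
eef_pos: [621.6, -45.5, 140.8]
ee_rot: [0.0, 1.0, -0.03, 0.0]
force: [-5.9, 0.4, 7.2]
grip_width: 0.154
```

```bash
python3 - <<'E'
from h import *
a=cap('scene');st()
cv2.imwrite('pics/p8.png',cv2.resize(a['img'][185:265,230:310,::-1],None,fx=7,fy=7,interpolation=2))
E
```

```text
11.07 tcp [621.6 -45.6 140.8] F [-6.   0.4  6.7] T [ 0.12  0.7  -0.  ] g 0.157
[[0.998, -0.06, 0.001], [-0.06, -0.998, -0.0], [0.001, 0.0, -1.0]] [-0.261  0.593  1.286 -0.     1.262  1.37 ]
```

View pics/p8.png

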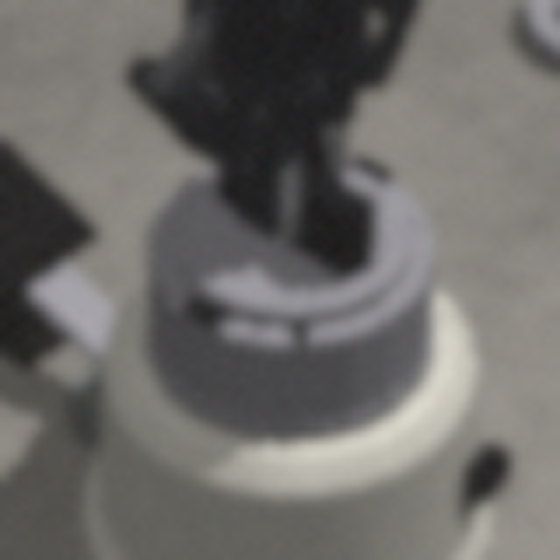

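Flush: the disc lies on the rim at TCP z 140.8 with 7 N up. The half rib is at crop (300,335) and the block at (205,308). Now I turn clockwise in steps, keeping the light press.

Call:
{"method": "move_arm", "body": {"motion": [{"offset": [0,0,0],"angular": [0,0,6],"jaw": 0.0},{"offset": [0,0,0],"angular": [0,0,12],"jaw": 0.0},{"offset": [0,0,0],"angular": [0,0,18],"jaw": 0.0},{"offset": [0,0,0],"angular": [0,0,22],"jaw": 0.0},{"offset": [0,0,0],"angular": [0,0,22],"jaw": 0.0}]}}

```text
time_s: 11.7
eef_pos: [622.2, -45.2, 140.8]
ee_rot: [-0.0, 0.975, -0.22, 0.001]
force: [-0.9, 1.9, 4.1]
grip_width: 0.154
```

```bash
python3 -c "
from h import *
s,r=st();print(np.degrees(np.arctan2(r[1,0],r[0,0])))"
```

```text
11.7 tcp [622.2 -45.2 140.8] F [-0.9  1.9  4.1] T [ 0.34  0.09 -0.01] g 0.154
[[0.903, -0.43, 0.003], [-0.43, -0.903, -0.0], [0.002, -0.001, -1.0]] [-2.600e-01  5.930e-01  1.286e+00  1.000e-03  1.261e+00  1.755e+00]
-25.465817190710005
```

Call:
{"method": "move_arm", "body": {"motion": [{"offset": [0,0,0],"angular": [0,0,6],"jaw": 0.0},{"offset": [0,0,0],"angular": [0,0,12],"jaw": 0.0},{"offset": [0,0,0],"angular": [0,0,18],"jaw": 0.0},{"offset": [0,0,0],"angular": [0,0,21],"jaw": 0.0},{"offset": [0,0,0],"angular": [0,0,21],"jaw": 0.0}]}}

```text
time_s: 12.32
eef_pos: [622.3, -45.2, 140.8]
ee_rot: [-0.0, 0.919, -0.394, 0.001]
force: [-0.9, 2.0, 5.7]
grip_width: 0.155
```

Call:
{"method": "move_arm", "body": {"motion": [{"offset": [0,0,0],"angular": [0,0,0],"jaw": 0.0},{"offset": [0,0,0],"angular": [0,0,0],"jaw": 0.0}]}}

```text
time_s: 12.58
eef_pos: [622.2, -45.2, 140.8]
ee_rot: [-0.0, 0.919, -0.394, 0.001]
force: [-1.8, 2.1, 5.8]
grip_width: 0.154
```

```bash
python3 - <<'E'
from h import *
a=cap('scene');s,r=st();print(np.degrees(np.arctan2(r[1,0],r[0,0])))
a0,_=pickle.load(open('c0.pkl','rb'))
for c in(a0,a):
    m=(c['img'][205:237,214:245].max(2)<50);v,u=np.nonzero(m);print(m.sum(),u.mean(),v.mean())
cv2.imwrite('pics/p9.png',cv2.resize(a['img'][185:265,230:310,::-1],None,fx=7,fy=7,interpolation=2))
E
```

```text
12.62 tcp [622.2 -45.2 140.8] F [-0.7  3.6  5.2] T [0.26 0.   0.11] g 0.158
[[0.69, -0.724, 0.003], [-0.724, -0.69, 0.0], [0.002, -0.002, -1.0]] [-2.600e-01  5.930e-01  1.286e+00  1.000e-03  1.261e+00  2.120e+00]
-46.385839467023104
365 15.317808219178081 14.8
351 15.296296296296296 14.62962962962963
```

View pics/p9.png

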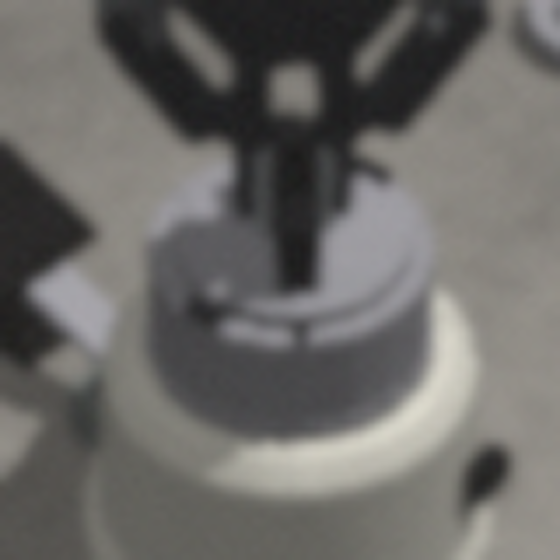

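The bar (end at crop (298,285)) points straight at the slim rib at (300,335). The disc is flush, the twist torque is 0.11 N m (about 0.09 expected), and the pedal is up. Handing in.

```bash
python3 -c "
from h import *
print(ctrl.finish_job());st()"
```

```text
the job is handed in; nothing more can be done
None
the job is handed in; nothing more can be done
```

I handed the job in with the lid in the mill's mouth, turned clockwise to half way and still gripped; no verdict came back. It took 12.6 s of robot time and all 12 picture views (I had planned on about 8).

- **Pedal:** I pressed it until the force jumped to 47 N on the fingertips, which is the hard stop. After I lifted off, and again at the end, its pad matched the starting picture, so it is up.
- **Lid:** I picked up the plain grey lid, not the yellow or red look-alikes. It went down through the slots without resistance and sat flush at TCP height 140.8 mm; 140.4 mm was expected.
- **Half-way turn:** I turned the tool 42.9° (0.75 rad). The last picture shows the bar pointing at the slim rib. The last wrist reading about the vertical was 0.11 N m, close to the 0.09 N m expected half way. The collar angle itself can't be read, so this comes from the turn, the torque and the picture.
- **Grip:** The jaws stayed on the 14 mm bar, reading about 13 mm, with a 40 N squeeze.

**Disagreements with the description:**
- **Fingertip position:** the tips met things about 11 mm behind the TCP, although they are stated to be 11 mm ahead. I went by contact force and pictures instead.
- **Lid position:** the first two camera estimates differed by about 10 mm because the bar and disc sides got into the masks. After I corrected for that, they agreed.

I did not measure the bystanders at the end. The arm stayed clear of them by plan, and I saw no unexpected contact force.

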